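# Set the frame clamp and hang the test weights in the snap hooks

## Robot

A 7-joint arm with a two-finger parallel gripper is mounted at the origin on the work surface. World frame = base frame: x ahead of the robot, y to its left, z up, the work surface at z = 0. Lengths are in m, angles in rad, forces in N, time in s.
With the tool pointing down it reaches from about 0.425 to 1.025 m from the base axis. Payload 9.4 kg.
Tool frame: the origin (TCP) lies at the centre of the arm's flange, where the gripper is bolted on; the fingertips stand 173 mm ahead of it and the grasp point (between the pads) lies 155 mm ahead of it; z points along the fingers, y is the line along which they close (so a half turn about z gives the same grasp; the last joint's range is limited). The gripper opens to 85 mm and grips with 20 to 120 N. Pads are 22 mm wide; open, the fingers measure 114 mm over their backs; the gripper's body (76 mm by 85 mm) begins 54 mm behind the grasp point. The pads swing forward as they close: fully open they stand 13 mm farther back than shut.
Start: joints at [-1.325, 0.599, -0.003, 1.599, 0.002, 0.943, -0.08], TCP at [0.23, 0.688, 0.405] pointing down, gripper open.
Joint ranges: [-2.57, 2.57], [-0.35, 1.97], [-1.29, 1.29], [0.11, 2.56], [-1.05, 4.19], [0.11, 1.86], [-2.63, 2.63]. Speed limits (rad/s): [2.22, 2.22, 3.01, 3.01, 3.14, 3.14, 3.14].

## Interface

Orientations are given as a 3x3 rotation matrix whose columns are the frame's x, y, z axes.
In Python, from bench import r, imaging gives the robot as it stands.
- The arm moves only by the tool servo_tool, never from a script. Its argument "rows" is text: rows parted by semicolons, each of 4 numbers parted by spaces: the shift along the world's x, y, z in cm, then the turn about the world's z in rad. In form: tx ty tz yaw; .... A call has 1 to 10 rows; each row shifts and turns the commanded pose from where the row before left it; what a row does not reach is not made up. A row lasts 1/12 s, in which the tool goes at most 41.7 mm and 7.16 degrees, less where a joint would pass 70% of its speed; a pose out of reach is approached as far as the arm can. A call is refused whole if a number of a shift passes 4.17 or a number of a turn 0.125, either way. A call with a gripper value outside its range is refused whole. "hand" is the opening, from 0 (shut) to 1 (fully open), set as the call begins (left out, the last holds). The fingers move at their own pace and stop on an object; "squeeze" is the grip in N (left out, the last holds). Time passes only in rows, so rows that do not move let the fingers close. It gives the time, the measured TCP pose, the force, the opening and the grip force at its end, in the units of the state.
- r.read_state(): the state, without advancing time (a new reading comes with each control period).
- imaging.get_image(name): name is "side" or "top" or "wrist"; returns (picture, depth): 420x560x3 uint8, red, green, blue; 420x560 float32, m along the optical axis (not along the pixel's ray), 0 where there is no reading.
- imaging.camera_model(name): a dict with "camera_matrix" (3x3 intrinsics, pixels), "rvec" (rotation vector, rad) and "tvec" (3), from world to camera coordinates, as OpenCV has them; the wrist camera has in their place "hand_eye" (4x4, takes a point from camera to tool coordinates, whose origin is the TCP and whose axes are the flange's). Camera axes: x right, y down, z forward; pixel columns grow to the right and rows downward; lengths in m; the calibration is good to about 2 mm. The wrist camera is an equidistant fisheye: a pixel r from the principal point sees the ray r / f radians off the axis. A picture is of the moment at which its call begins: read the wrist's pose just before it. camera_model takes no time and is no camera call.
- r.sign_off(): hands the job in; it is judged then, once.
The state is a dict: "clock": time; "q": joint angles; "qvel": joint speeds; "joint_torque": joint torques, N m; "tool_pos": TCP position; "eef_rot": TCP orientation; "ft_force": force on the tool from outside, world axes, zero at the start; "wrist_torque": the same for the moment, N m; "width": finger opening in m; "grip_force": force on a finger pad.
Only numpy, scipy, OpenCV 4.12 (cv2) and the standard library are available. Lean on these libraries where they do the work, as an engineer would, in place of code of your own. Each camera call takes 0.05 s, during which the arm holds its last target. There are 200 camera calls.

## Task

Get the connector pull-test frame ready: flip the clamp's cam lever open (upright), turn the adjusting nut clockwise until its pointer lines up with the raised mark, and flip the lever fully closed again. Only then, with the clamp set, hang every test weight on the frame, one to a hook: push its cross bar down through the sprung gate of a snap hook so that the bar lies in the hook and the gate snaps shut above it. Do not disturb the meter, the sensor or the connector box.

Things in the scene. Friction and masses are not known exactly. Their poses are not given: they have to be found in the camera images.
- frame: fixed aluminium loading frame like a goal post: beam 360 mm long (local y), 20 mm thick, top at 202 mm, posts at y = +-170 mm. Origin on the bench under the beam's middle; local x away from the robot, y left, z up. Three steel snap hooks stick out of the beam towards the robot. Its long left foot runs towards the robot under a clamp strap with a nut (right end) and a cam lever (left end).
- seat0 (a point): left snap hook (frame y = +90 mm): where a cross bar's axis lies when hanging in it, mid-bowl, 163.5 mm above the bench, 41 mm before the beam's mid-plane. The hook is a J of 8 mm round bar in the frame's x-z plane: rear leg 17 mm behind this point, upright nose 17 mm in front (leg centres), underside 11.5 mm below; mouth open upward between the leg and the nose's rounded end, 40.5 mm above.
- seat1 (a point): the same point of the middle snap hook (frame y = 0), all three alike. The ring goes over the nose, bar above the gate, hook through the window. A bar pushed straight down onto the gate to this height, best 0 to 7 mm nearer the nose than this point (10 to 15 N), swings the gate down, passes its free end and drops in. The weight alone does not open it.
- seat2 (a point): the same point of the right snap hook (frame y = -90 mm).
- gate0 (a joint): 7 mm brass gate across the mouth of hook seat0, 36.5 mm above the seat, rad: 0 shut (level), up to 1.5 pushed down into the hook; 26 mm long, hinged on the rear leg; springs shut.
- gate1 (a joint): 7 mm brass gate across the mouth of hook seat1, 36.5 mm above the seat, rad: 0 shut (level), up to 1.5 pushed down into the hook; 26 mm long, hinged on the rear leg; springs shut.
- gate2 (a joint): 7 mm brass gate across the mouth of hook seat2, 36.5 mm above the seat, rad: 0 shut (level), up to 1.5 pushed down into the hook; 26 mm long, hinged on the rear leg; springs shut.
- weightA: steel test weight (may be absent), 0.2 to 0.34 kg, 197 mm tall: slug 64 mm across, 40 mm high; two upright 7 mm rods at local y = +-20 mm; cross bar at 115 mm; grip block on top, 18 (x) x 50 (y) x 30 mm, centre at 182 mm. Slug, rods and bar form a closed ring, window 33 mm wide, 71 mm high. Origin mid-underside, z up, y along the bar. Starts standing on the bench.
- barA (a point): middle of the 7 mm cross bar of weightA, 115 mm above its underside; 48 mm of free space from the bar up to the grip block.
- weightB: steel test weight (may be absent), 0.2 to 0.34 kg, 197 mm tall: slug 64 mm across, 40 mm high; two upright 7 mm rods at local y = +-20 mm; cross bar at 115 mm; grip block on top, 18 (x) x 50 (y) x 30 mm, centre at 182 mm. Slug, rods and bar form a closed ring, window 33 mm wide, 71 mm high. Origin mid-underside, z up, y along the bar. Starts standing on the bench.
- barB (a point): middle of the 7 mm cross bar of weightB, 115 mm above its underside; 48 mm of free space from the bar up to the grip block.
- weightC: steel test weight (may be absent), 0.2 to 0.34 kg, 197 mm tall: slug 64 mm across, 40 mm high; two upright 7 mm rods at local y = +-20 mm; cross bar at 115 mm; grip block on top, 18 (x) x 50 (y) x 30 mm, centre at 182 mm. Slug, rods and bar form a closed ring, window 33 mm wide, 71 mm high. Origin mid-underside, z up, y along the bar. Starts standing on the bench.
- barC (a point): middle of the 7 mm cross bar of weightC, 115 mm above its underside; 48 mm of free space from the bar up to the grip block.
- cam (a joint): cam lever of the clamp, rad: 0 closed, lying level and pointing away from the robot (frame +x); grows as the tip swings up; 1.57 upright; stop at 1.9. Stays where it is left (about 0.2 N m of friction).
- cam_tip (a point): middle of the paddle at the end of the black cam lever, about 90 mm from the hinge, 61 mm above the bench when closed; the paddle is 22 mm wide (along frame y), 14 mm thick, 30 mm long, and 40 mm above the bench or more underneath.
- cam_hinge (a point): hinge of the cam lever; axis along the frame's y; 55 mm above the bench.
- nut (a joint): adjusting nut, upright axis, rad: grows clockwise seen from above (tighter); 0 to 4.2. At 2.6 its pointer meets the mark; starts 1.4 to 2.4 short of it. Stiff (0.05 N m), stays where it is left.
- nut_grip (a point): on the axis of the nut, middle of its upright grip plate (48 mm along the pointer, 14 mm thick, 32 mm high, its top 81 mm above the bench): to be pinched across the thickness. Its local x points along the pointer. The washer under the nut has its top at 40 mm, the nut's round flange at 50 mm.
- nut_pointer (a point): tip of the pointer low on one end of the grip plate, 38 mm from the nut's axis.
- mark (a point): the one raised black mark on the washer under the nut, 39 mm from the nut's axis on the side towards the robot (frame -x).
- meter: bystander: yellow hand-held meter, 170 x 85 x 36 mm, origin under its centre.
- sensor: bystander: white power sensor, 110 x 50 x 24 mm, origin under its centre.
- switchbox: bystander: aluminium box with brass connectors on top, 70 x 110 x 84 mm, origin under its centre.
Not all that is in view belongs to the job. Leave any orange look-alike of the weightC alone.

How it is judged:
By the outcome, as a careful person would: the job done as asked, in the order asked, and still so for the second after the job is handed in, with the robot touching nothing.
Of weightA, weightB, weightC only 2 to 3 are there at a start; the rules pass over those that are not, and their reading is None.
At some moment in a run one of weightA, weightB, weightC may be knocked a few centimetres aside while the robot is not near it.
It also fails if it takes over 200 s, if anything falls off the work surface, if the arm or the gripper's body presses on something with over 40 N, if the wrist force passes 120 N, or if a joint passes its speed limit or range.

## Working session

There is one attempt and no reset: what is moved stays moved. The work goes in short steps, Python scripts to look and compute and a tool call to move; the robot and the scene stay as the last step left them, time stands still between calls to the robot, and variables do not carry over. Pictures are saved under pics/ and viewed, at most 14 in all, crops included, and the job is handed in when it is done.

Besides the shell and the picture viewer there is one more tool, called after ">>>" in YAML: its name, and indented under it one key for each argument. servo_tool: Moves the arm, as the interface text tells. Its arguments: {"type":"object","properties":{"rows":{"type":"string"},"hand":{"type":"number"},"squeeze":{"type":"number"}},"required":["rows"]}

```bash
mkdir -p pics; ls; cat > h.py <<'E'
import numpy as np, cv2
from bench import r, imaging
def cam(n):
    m=imaging.camera_model(n); K=np.array(m["camera_matrix"],float)
    if n=="wrist": return K,np.array(m["hand_eye"],float)
    R=cv2.Rodrigues(np.array(m["rvec"],float))[0]; t=np.array(m["tvec"],float).ravel()
    return K,R,t
def pts(n,d,s=None):
    """world point for every pixel from depth"""
    v,u=np.mgrid[0:d.shape[0],0:d.shape[1]]
    c=cam(n);K=c[0]
    x=(u-K[0,2])/K[0,0];y=(v-K[1,2])/K[1,1]
    if n=="wrist":
        th=np.hypot(x,y);k=np.where(th>1e-9,np.tan(th)/np.maximum(th,1e-9),1)
        P=np.dstack([x*k*d,y*k*d,d])
        H=c[1];P=P@H[:3,:3].T+H[:3,3]
        return P@np.array(s["eef_rot"]).T+np.array(s["tool_pos"])
    P=np.dstack([x*d,y*d,d])
    return (P-c[2])@c[1]
def shot(n,name=None):
    s=r.read_state(); im,d=imaging.get_image(n)
    if name: cv2.imwrite(f"pics/{name}.png",im[:,:,::-1])
    P=pts(n,d,s);P[d<=0]=np.nan
    return im,d,P,s
def st():
    s=r.read_state()
    print("t",round(s["clock"],2),"p",np.round(s["tool_pos"],4),"q",np.round(s["q"],3),"F",np.round(s["ft_force"],1),"w",round(s["width"],4))
    print(np.round(s["eef_rot"],3).tolist())
E
python3 - <<'E'
from h import *
st()
for n in("side","top","wrist"):
    im,d,P,s=shot(n,n+"0"); np.savez(n+"0.npz",im=im,d=d,P=P)
    print(n,(d>0).mean())
E
```

```text
pics
t 0.0 p [0.2299 0.6873 0.4038] q [-1.325  0.6   -0.003  1.6    0.002  0.943 -0.08 ] F [-0.4 -0.1  0.5] w 0.0851
[[-0.948, 0.317, -0.0], [0.317, 0.948, -0.002], [-0.0, -0.002, -1.0]]
side 0.9960119047619047
top 0.995969387755102
wrist 0.9924617346938776
```

View pics/side0.png

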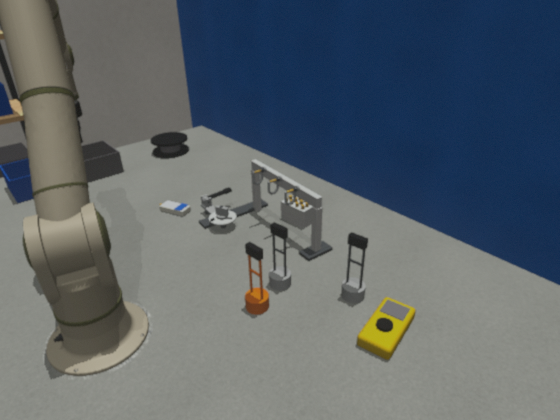

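View pics/top0.png

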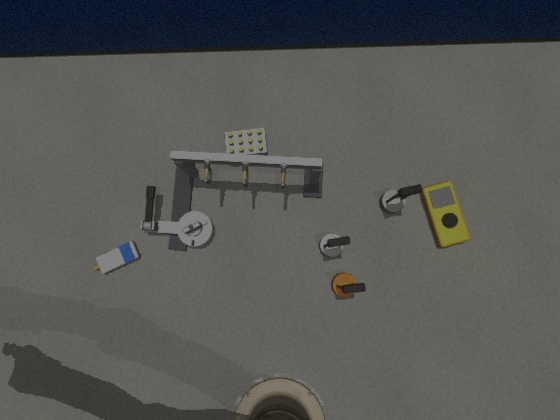

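```bash
cat > m0.py <<'E'
from h import *
import sys
z=np.load("top0.npz");P=z["P"];im=z["im"].astype(int)
def box(name,sel):
    q=P[sel][:,:2].astype(np.float32)
    (c,wh,a)=cv2.minAreaRect(q); print(name,len(q),"c",np.round(c,4),"wh",np.round(wh,4),"ang",round(a,2),"med",np.round(np.median(P[sel],0),4))
v,u=np.mgrid[0:420,0:560]
Z=P[...,2]
win=lambda a,b,c,d:(u>=a)&(u<b)&(v>=c)&(v<d)
box("beam",win(160,330,145,180)&(abs(Z-.202)<.006)&(im.std(2)<12))
for n,w in dict(far=(395,425,180,200),near=(325,352,232,250),orange=(340,368,280,296)).items():
    box(n,win(*w)&(abs(Z-.197)<.008))
for n,w in dict(sfar=(380,407,188,215),snear=(318,347,232,260)).items():
    box(n,win(*w)&(abs(Z-.040)<.006))
box("washer+flange",win(170,216,208,250)&(abs(Z-.042)<.012))
box("nuttop",win(170,216,208,250)&(abs(Z-.081)<.006))
box("cam",win(140,160,180,235)&(Z>.05)&(im.max(2)<60))
box("meter",win(415,475,175,250)&(Z>.025)); box("sw",win(220,270,125,155)&(Z>.07)); box("sensor",win(90,142,240,275)&(Z>.015))
E
python3 m0.py
python3 - <<'E'
import cv2
a=cv2.imread("pics/top0.png")[140:280,130:420]
cv2.imwrite("pics/topc.png",cv2.resize(a,None,fx=2.7,fy=2.7,interpolation=cv2.INTER_CUBIC))
E
```

```text
beam 1437 c [0.6421 0.0643] wh [0.3596 0.0662] ang 85.69 med [0.6627 0.0632 0.2023]
far 173 c [ 0.5822 -0.3196] wh [0.018  0.0489] ang 11.31 med [ 0.5814 -0.3182  0.1973]
near 170 c [ 0.4659 -0.149 ] wh [0.0177 0.0501] ang 8.55 med [ 0.4661 -0.148   0.1971]
orange 183 c [ 0.3599 -0.1791] wh [0.0179 0.0494] ang 5.4 med [ 0.3603 -0.1793  0.197 ]
sfar 351 c [ 0.58  -0.317] wh [0.0625 0.0583] ang 36.0 med [ 0.5772 -0.3169  0.0403]
snear 313 c [ 0.4665 -0.1501] wh [0.062  0.0616] ang 88.78 med [ 0.4574 -0.1455  0.0406]
washer+flange 939 c [0.5129 0.2277] wh [0.095  0.1129] ang 24.0 med [0.516  0.2204 0.0404]
nuttop 101 c [0.5167 0.2188] wh [0.0141 0.0473] ang 25.13 med [0.516  0.2186 0.0811]
cam 287 c [0.5702 0.3348] wh [0.1178 0.0314] ang 1.21 med [0.5811 0.3316 0.0694]
meter 2050 c [ 0.5357 -0.4226] wh [0.1698 0.1612] ang 13.81 med [ 0.5445 -0.4551  0.0369]
sw 693 c [0.7264 0.0739] wh [0.1073 0.1092] ang 6.63 med [0.7433 0.0741 0.073 ]
sensor 761 c [0.4402 0.4421] wh [0.0508 0.1257] ang 24.48 med [0.4427 0.4345 0.0243]
```

View pics/topc.png

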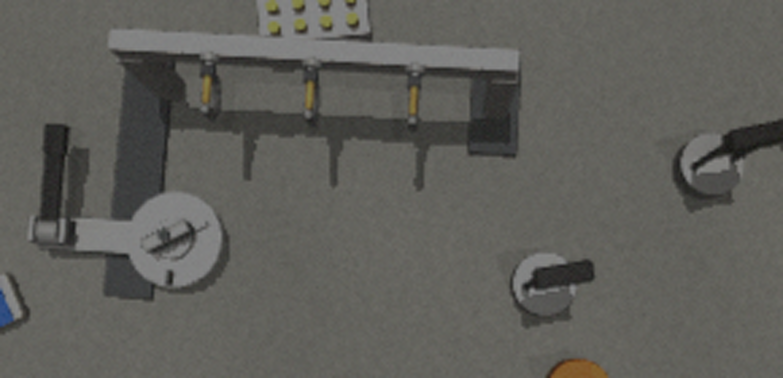

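```bash
cat >> m0.py <<'E'
print('---')
b=win(160,330,145,180)&(abs(Z-.202)<.004)&(im.std(2)<12)
q=P[b]
# posts/beam: centre line by iterating inlier fit of +-10mm band around rear edge
y=q[:,1]; bins=np.arange(-.11,.24,.01); back=[]
for a in bins:
    k=(y>=a)&(y<a+.01)
    if k.sum()>3: back.append((a+.005,np.max(q[k,0])))
back=np.array(back); f=np.polyfit(back[:,1-1],back[:,1],1); res=back[:,1]-np.polyval(f,back[:,0]); k=abs(res)<.003; f=np.polyfit(back[k,0],back[k,1],1)
psi=-np.arctan(f[0]); ex=np.array([np.cos(psi),np.sin(psi)]); ey=np.array([-np.sin(psi),np.cos(psi)])
k=(q[:,0]>np.polyval(f,y)-.022); s=q[k][:,:2]@ey; xx=q[k][:,:2]@ex
print("psi deg",np.degrees(psi),"y ext",s.min(),s.max(),"x ext",xx.min(),xx.max())
o=ex*(xx.min()+xx.max())/2+ey*(s.min()+s.max())/2
print("origin",o, "seats",[np.round(o-.041*ex+yy*ey,4).tolist() for yy in(.09,0,-.09)])
L=lambda p:np.array([(p-o)@ex,(p-o)@ey])
pd=win(138,162,180,240)&(Z>.03)
w=P[pd]; l=np.c_[(w[:,:2]-o)@ex,(w[:,:2]-o)@ey,w[:,2]]; dark=(im[pd].max(1)<60)
for lo in np.arange(-.2,-.04,.01):
    k=(l[:,0]>=lo)&(l[:,0]<lo+.01)
    if k.any(): print(round(lo,3),"y",np.round([l[k,1].min(),l[k,1].max()],3),"z",np.round(np.percentile(l[k,2],[10,50,90]),3),"dark",round(dark[k].mean(),2))
# mark
mk=win(185,200,236,250)&(abs(Z-.041)<.006)&(im.max(2)<60); print("mark",mk.sum(),P[mk].mean(0),"local",L(P[mk].mean(0)[:2]), "nut local",L(np.array([.5167,.2188])))
E
python3 m0.py | sed -n '/---/,$p'
```

```text
---
psi deg -4.39111077040959 y ext -0.06647295979354839 0.2931207131448836 x ext 0.6454139536466472 0.6683549851613774
origin [0.66363285 0.06269731] seats [[0.6296, 0.1556], [0.6228, 0.0658], [0.6159, -0.0239]]
-0.18 y [0.234 0.283] z [0.035 0.038 0.063] dark 0.11
-0.17 y [0.236 0.282] z [0.036 0.065 0.071] dark 0.14
-0.16 y [0.237 0.284] z [0.038 0.068 0.07 ] dark 0.18
-0.15 y [0.236 0.284] z [0.035 0.065 0.069] dark 0.55
-0.14 y [0.256 0.273] z [0.067 0.068 0.07 ] dark 0.92
-0.13 y [0.255 0.274] z [0.063 0.068 0.07 ] dark 0.89
-0.12 y [0.255 0.274] z [0.067 0.069 0.071] dark 0.97
-0.11 y [0.256 0.273] z [0.067 0.069 0.071] dark 1.0
-0.1 y [0.256 0.274] z [0.067 0.07  0.073] dark 0.86
-0.09 y [0.255 0.274] z [0.067 0.07  0.074] dark 0.94
-0.08 y [0.253 0.274] z [0.07  0.073 0.075] dark 1.0
-0.07 y [0.254 0.276] z [0.071 0.074 0.076] dark 0.88
-0.06 y [0.254 0.276] z [0.07  0.073 0.076] dark 0.95
mark 3 [0.47743919 0.22130163 0.04619271] local [-0.19779055  0.14388297] nut local [-0.15845345  0.14439466]
```

>>> servo_tool:
  rows: "2.7 -2.5 0 0.025;2.7 -2.5 0 0.025;2.7 -2.5 0 0.025;2.7 -2.5 0 0.025;2.7 -2.5 0 0.025;2.7 -2.5 0 0.025;2.7 -2.5 0 0.025;2.7 -2.5 0 0.025;2.7 -2.5 0 0.025;2.7 -2.5 0 0.021"
  hand: 0.6

```text
clock: 0.98
tool_pos: [0.5011, 0.4361, 0.4045]
eef_rot: [[-0.997, 0.075, -0.0], [0.075, 0.997, -0.0], [0.0, -0.0, -1.0]]
ft_force: [-0.3, 0.6, -0.3]
width: 0.0512
grip_force: 0.0
```

>>> servo_tool:
  rows: "2.9 -2.6 0 0;2.9 -2.6 0 0;2.9 -2.6 0 0;2.9 -2.6 -2 0;0 0 -2 0;0 0 0 0;0 0 0 0"

```text
clock: 1.57
tool_pos: [0.6143, 0.3347, 0.3645]
eef_rot: [[-0.997, 0.077, -0.003], [0.077, 0.997, -0.001], [0.003, -0.001, -1.0]]
ft_force: [-0.6, 0.9, 0.3]
width: 0.0509
grip_force: 0.0
```

```bash
python3 - <<'E'
from h import *
st()
im,d,P,s=shot("wrist","w1"); np.savez("w1.npz",im=im,d=d,P=P)
E
```

```text
t 1.57 p [0.6143 0.3347 0.3645] q [-0.539  0.609 -0.065  1.695  0.049  0.842  0.868] F [-0.6  0.9  0.3] w 0.0509
[[-0.997, 0.077, -0.003], [0.077, 0.997, -0.001], [0.003, -0.001, -1.0]]
```

View pics/w1.png

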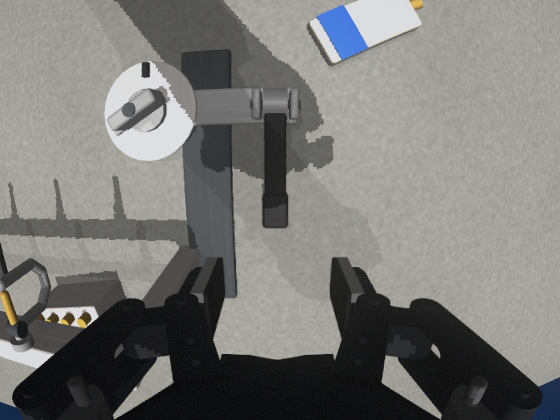

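```bash
cat > m1.py <<'E'
from h import *
z=np.load("w1.npz");P=z["P"];im=z["im"].astype(int);Z=P[...,2];v,u=np.mgrid[0:420,0:560]
o=np.array([.66363,.06270]);psi=np.radians(-4.39);ex=np.array([np.cos(psi),np.sin(psi)]);ey=np.array([-ex[1],ex[0]])
def rep(n,m):
    q=P[m];l=np.c_[(q[:,:2]-o)@ex,(q[:,:2]-o)@ey,q[:,2]]
    c,wh,a=cv2.minAreaRect(q[:,:2].astype(np.float32))
    print(n,len(q),"world",np.round(c,4),np.round(wh,4),round(a,1),"loc 2/98%",np.round(np.percentile(l,[2,50,98],axis=0),4).tolist())
w=lambda a,b,c,d:(u>=a)&(u<b)&(v>=c)&(v<d)
rep("paddle",w(255,295,194,232)&(Z>.055))
rep("lever",w(255,295,130,190)&(Z>.045))
rep("hingepins",w(250,302,85,120)&(Z>.05))
rep("nuttop",w(100,175,80,140)&(abs(Z-.081)<.006))
rep("flange",w(100,200,55,165)&(abs(Z-.05)<.004))
rep("washer",w(100,200,55,165)&(abs(Z-.04)<.004))
rep("mark",w(138,154,60,78)&(im.max(2)<60))
E
python3 m1.py
```

```text
paddle 898 world [0.6169 0.3326] [0.0212 0.0295] 85.4 loc 2/98% [[-0.0815, 0.2551, 0.0703], [-0.0679, 0.2651, 0.073], [-0.0532, 0.2759, 0.0749]]
lever 1273 world [0.5745 0.336 ] [0.0175 0.0492] 85.2 loc 2/98% [[-0.1335, 0.2577, 0.0661], [-0.1098, 0.266, 0.0685], [-0.0865, 0.2742, 0.0708]]
hingepins 1412 world [0.5279 0.3399] [0.0422 0.0264] 85.6 loc 2/98% [[-0.1689, 0.2475, 0.0571], [-0.1557, 0.266, 0.0678], [-0.1442, 0.2845, 0.07]]
nuttop 881 world [0.5185 0.2207] [0.0144 0.0478] 25.1 loc 2/98% [[-0.1712, 0.1271, 0.076], [-0.1568, 0.1488, 0.0807], [-0.1425, 0.1677, 0.0838]]
flange 610 world [0.5137 0.2217] [0.0416 0.0749] 60.2 loc 2/98% [[-0.2012, 0.1179, 0.0464], [-0.1492, 0.1491, 0.0497], [-0.1377, 0.166, 0.0533]]
washer 5363 world [0.5184 0.2204] [0.096  0.0962] 36.9 loc 2/98% [[-0.1997, 0.1026, 0.0378], [-0.1574, 0.157, 0.0399], [-0.1131, 0.1924, 0.0416]]
mark 95 world [0.48   0.2237] [0.0053 0.0135] 86.7 loc 2/98% [[-0.2015, 0.144, 0.0418], [-0.1956, 0.1474, 0.0475], [-0.189, 0.149, 0.049]]
```

>>> servo_tool:
  rows: "0.1 -0.1 -3 0;0.1 -0.1 -3 0;0 0 -3 0;0 0 -3 0;0 0 -1.5 0;0 0 -0.8 0;0 0 0 0"

```text
clock: 2.2
tool_pos: [0.6157, 0.3342, 0.222]
eef_rot: [[-0.997, 0.075, -0.001], [0.075, 0.997, -0.0], [0.001, -0.0, -1.0]]
ft_force: [-1.0, -0.1, -0.3]
width: 0.0514
grip_force: 0.0
```

>>> servo_tool:
  rows: "0 0 0 0;0 0 0 0;0 0 0 0;0 0 0 0;0 0 0 0;0 0 0 0"
  hand: 0
  squeeze: 25

```text
clock: 2.7
tool_pos: [0.6171, 0.3324, 0.2237]
eef_rot: [[-0.997, 0.077, 0.002], [0.077, 0.997, 0.0], [-0.002, 0.0, -1.0]]
ft_force: [1.0, -3.6, 4.4]
width: 0.0214
grip_force: 32.0
```

>>> servo_tool:
  rows: "-0.27 0.02 1.34 0;-0.47 0.04 1.28 0;-0.65 0.05 1.2 0;-0.83 0.06 1.09 0;-0.98 0.08 0.95 0;0 0 0 0"

```text
clock: 3.2
tool_pos: [0.5823, 0.3352, 0.2836]
eef_rot: [[-0.997, 0.076, -0.001], [0.076, 0.997, -0.0], [0.0, -0.0, -1.0]]
ft_force: [-1.0, -4.3, 0.7]
width: 0.0213
grip_force: 29.3
```

>>> servo_tool:
  rows: "-1.12 0.09 0.79 0;-1.22 0.09 0.61 0;-1.3 0.1 0.42 0;-1.35 0.1 0.22 0;-1.37 0.1 0.01 0;0 0 0 0;0 0 0 0"

```text
clock: 3.78
tool_pos: [0.5191, 0.3402, 0.3035]
eef_rot: [[-0.997, 0.075, -0.0], [0.075, 0.997, -0.0], [0.0, -0.0, -1.0]]
ft_force: [-2.5, -3.5, 7.4]
width: 0.0214
grip_force: 27.1
```

>>> servo_tool:
  rows: "0 0 0 0;0 0 0 0;0 0 0 0;0 0 1 0;0 0 3 0;0 0 3 0;0 0 1 0"
  hand: 0.6

```text
clock: 4.37
tool_pos: [0.5216, 0.3408, 0.3862]
eef_rot: [[-0.997, 0.077, 0.004], [0.077, 0.997, 0.003], [-0.004, 0.004, -1.0]]
ft_force: [0.2, 0.7, -0.1]
width: 0.0515
grip_force: 0.0
```

>>> servo_tool:
  rows: "0 -1.2 0 -0.106;0 -1.2 0 -0.106;0 -1.2 0 -0.106;0 -1.2 0 -0.106;0 -1.2 0 -0.106;0 -1.2 0 -0.106;0 -1.2 0 -0.106;0 -1.2 0 -0.106;0 -1.2 0 -0.106;0 -1.2 0 -0.106"

```text
clock: 5.2
tool_pos: [0.5208, 0.2197, 0.3822]
eef_rot: [[-0.416, 0.909, 0.0], [0.909, 0.416, 0.001], [0.001, 0.0, -1.0]]
ft_force: [0.3, 0.8, 0.3]
width: 0.0514
grip_force: 0.0
```

>>> servo_tool:
  rows: "0 0 0 0;0 0 0 0;0 0 0 0"

```text
clock: 5.45
tool_pos: [0.5209, 0.2211, 0.382]
eef_rot: [[-0.424, 0.906, 0.0], [0.906, 0.424, 0.001], [0.001, 0.001, -1.0]]
ft_force: [-1.4, -0.3, -0.1]
width: 0.0511
grip_force: 0.0
```

```bash
python3 - <<'E'
from h import *
st()
im,d,P,s=shot("wrist","w2"); np.savez("w2.npz",im=im,d=d,P=P)
im2,d2,P2,s=shot("top","t2")
q=P2[(P2[...,2]>.06)&(P2[...,0]>.45)&(P2[...,0]<.68)&(P2[...,1]>.31)&(P2[...,1]<.37)]
print(len(q),np.round(np.nanpercentile(q,[5,50,95],axis=0),3) if len(q) else 0)
E
```

```text
t 5.45 p [0.5209 0.2211 0.382 ] q [-0.67   0.445  0.238  2.002 -0.157  0.711  0.102] F [-1.4 -0.3 -0.1] w 0.0511
[[-0.424, 0.906, 0.0], [0.906, 0.424, 0.001], [0.001, 0.001, -1.0]]
0 0
```

View pics/w2.png

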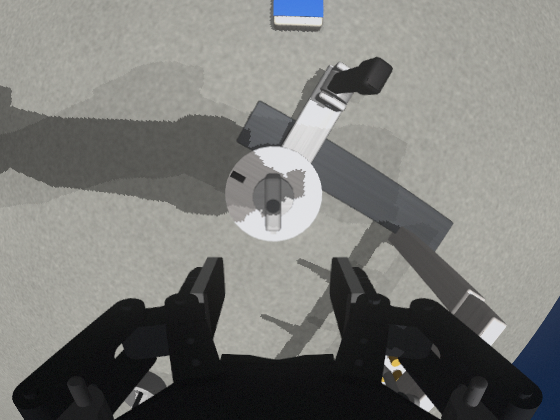

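```bash
python3 - <<'E'
from h import *
a=cv2.imread("pics/w2.png")[135:250,215:335]
cv2.imwrite("pics/w2c.png",cv2.resize(a,None,fx=5,fy=5,interpolation=cv2.INTER_CUBIC))
z=np.load("w2.npz");P=z["P"];v,u=np.mgrid[0:420,0:560]
m=(u>325)&(u<395)&(v>50)&(v<110)&(P[...,2]>.05);q=P[m]
t=q[q[:,2]>.13];print(len(t),np.round(np.percentile(t,[3,50,97],axis=0),4).tolist())
for zz in(.08,.1,.12):
    t=q[abs(q[:,2]-zz)<.008]; print(zz,len(t),np.round(np.median(t,0),4) if len(t) else 0)
E
```

```text
1136 [[0.524, 0.3283, 0.1358], [0.53, 0.3371, 0.1586], [0.5389, 0.3487, 0.1608]]
0.08 105 [0.52   0.3365 0.0796]
0.1 141 [0.5223 0.3349 0.1009]
0.12 130 [0.5243 0.336  0.1192]
```

View pics/w2c.png

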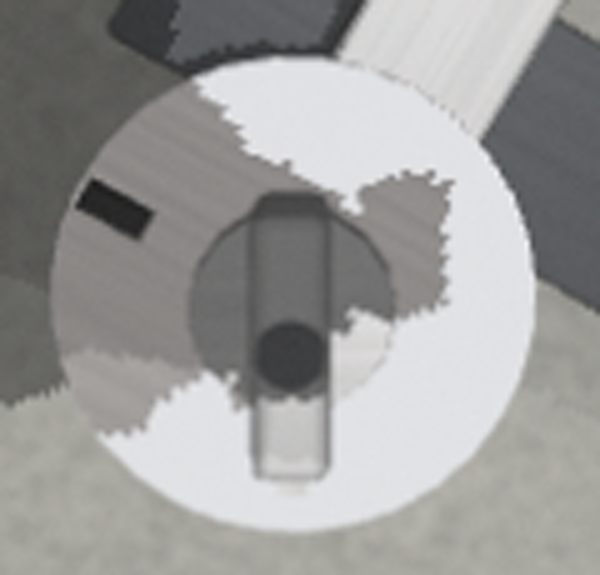

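>>> servo_tool:
  rows: "-0.2 0 -3 0;0 0 -3 0;0 0 -3 0;0 0 -3 0;0 0 -2 0;0 0 -1.2 0;0 0 0 0;0 0 0 0"

```text
clock: 6.22
tool_pos: [0.5192, 0.2204, 0.2297]
eef_rot: [[-0.421, 0.907, -0.001], [0.907, 0.421, -0.0], [0.0, -0.001, -1.0]]
ft_force: [0.1, -0.2, 0.7]
width: 0.0511
grip_force: 0.0
```

>>> servo_tool:
  rows: "0 0 0 0;0 0 0 0;0 0 0 0;0 0 0 0;0 0 0 0;0 0 0 0"
  hand: 0
  squeeze: 40

```text
clock: 6.72
tool_pos: [0.5181, 0.2197, 0.231]
eef_rot: [[-0.421, 0.907, -0.001], [0.907, 0.421, -0.0], [0.0, -0.001, -1.0]]
ft_force: [-4.7, -2.3, 9.8]
width: 0.0136
grip_force: 39.6
```

>>> servo_tool:
  rows: "0 0 0.3 0;0 0 0 -0.11;0 0 0 -0.11;0 0 0 -0.11;0 0 0 -0.11;0 0 0 -0.11;0 0 0 -0.11;0 0 0 -0.11;0 0 0 -0.11;0 0 0 -0.11"

```text
clock: 7.55
tool_pos: [0.5181, 0.2199, 0.2319]
eef_rot: [[0.532, 0.847, -0.002], [0.847, -0.532, -0.001], [-0.002, -0.001, -1.0]]
ft_force: [0.6, -1.5, -20.6]
width: 0.0129
grip_force: 44.8
```

>>> servo_tool:
  rows: "0 0 0 -0.11;0 0 0 -0.11;0 0 0 -0.11;0 0 0 -0.11;0 0 0 -0.11;0 0 0 -0.11;0 0 0 -0.11;0 0 0 -0.11;0 0 0 -0.11;0 0 0 -0.1"

```text
clock: 8.38
tool_pos: [0.518, 0.22, 0.2319]
eef_rot: [[0.997, -0.08, -0.002], [-0.08, -0.997, -0.001], [-0.002, 0.002, -1.0]]
ft_force: [0.5, -3.1, -18.9]
width: 0.0127
grip_force: 44.9
```

>>> servo_tool:
  rows: "0 0 0 0;0 0 0 0;0 0 0 0"

```text
clock: 8.63
tool_pos: [0.5181, 0.22, 0.2319]
eef_rot: [[0.997, -0.072, -0.002], [-0.072, -0.997, -0.001], [-0.002, 0.001, -1.0]]
ft_force: [-1.1, -4.0, -24.3]
width: 0.0135
grip_force: 44.1
```

>>> servo_tool:
  rows: "0 0 -0.2 0;0 0 0 0;0 0 0 0;0 0 0 0;0 0 3 0;0 0 4 0;0 0 4 0;0 0 3.5 0;0 0 0 0;0 0 0 0"
  hand: 0.6

```text
clock: 9.47
tool_pos: [0.5195, 0.2202, 0.3782]
eef_rot: [[0.997, -0.074, 0.004], [-0.074, -0.997, 0.003], [0.004, -0.004, -1.0]]
ft_force: [-0.0, 0.1, -0.1]
width: 0.0513
grip_force: 0.0
```

```bash
python3 - <<'E'
from h import *
st()
im,d,P,s=shot("wrist","w3"); np.savez("w3.npz",im=im,d=d,P=P)
E
```

```text
t 9.47 p [0.5195 0.2202 0.3782] q [-1.107  0.608  0.944  2.036 -0.676  0.837 -1.413] F [-0.   0.1 -0.1] w 0.0513
[[0.997, -0.074, 0.004], [-0.074, -0.997, 0.003], [0.004, -0.004, -1.0]]
```

View pics/w3.png

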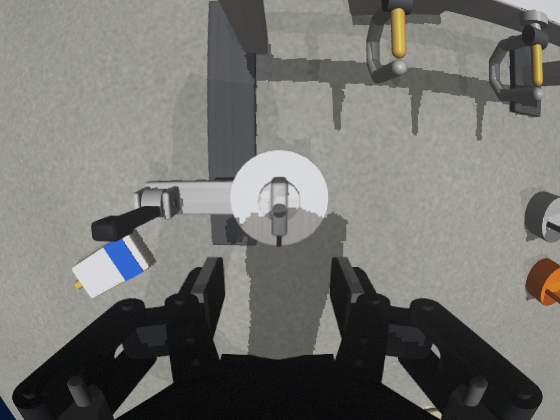

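```bash
python3 - <<'E'
from h import *
z=np.load("w3.npz");P=z["P"];im=z["im"].astype(int);Z=P[...,2];v,u=np.mgrid[0:420,0:560]
w=lambda a,b,c,d:(u>=a)&(u<b)&(v>=c)&(v<d)
m=w(255,305,160,245)&(abs(Z-.081)<.005);c,wh,a=cv2.minAreaRect(P[m][:,:2].astype(np.float32));print("plate",c,wh,a)
m=w(270,290,234,252)&(im.max(2)<70)&(Z<.055);print("mark",m.sum(),np.median(P[m],0), u[m].mean(),v[m].mean())
m=w(85,180,190,245)&(Z>.13);print("paddle",np.round(np.percentile(P[m],[3,50,97],axis=0),4).tolist())
a=im[150:255,235:325].astype(np.uint8)[:,:,::-1];cv2.imwrite("pics/w3c.png",cv2.resize(a,None,fx=6,fy=5.7,interpolation=cv2.INTER_CUBIC))
E
```

```text
plate (0.5188730955123901, 0.22061346471309662) (0.013130482286214828, 0.046894073486328125) 86.1429443359375
mark 44 [0.47790948 0.22358664 0.04755812] 278.5 241.0
paddle [[0.5264, 0.3281, 0.1338], [0.5345, 0.3334, 0.1576], [0.5399, 0.3474, 0.1606]]
```

View pics/w3c.png

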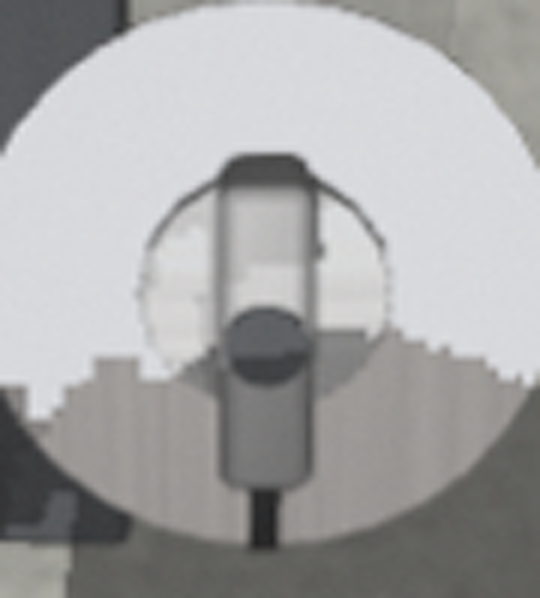

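>>> servo_tool:
  rows: "0.2 2 0 0;0.2 2 0 0;0.2 2 0 0;0.2 2 0 0;0.1 2 0 0;0.1 1.9 0 0;0 0 0 0;0 0 0 0"

```text
clock: 10.18
tool_pos: [0.5286, 0.3401, 0.3742]
eef_rot: [[0.997, -0.073, -0.002], [-0.073, -0.997, -0.001], [-0.002, 0.001, -1.0]]
ft_force: [0.3, -0.8, -0.0]
width: 0.0512
grip_force: 0.0
```

>>> servo_tool:
  rows: "0 0 -2 0;0 0 -2 0;0 0 -2 0;0 0 -1.8 0;0 0 0 0;0 0 0 0"

```text
clock: 10.68
tool_pos: [0.529, 0.3379, 0.2971]
eef_rot: [[0.997, -0.077, -0.002], [-0.077, -0.997, -0.002], [-0.002, 0.002, -1.0]]
ft_force: [-0.5, 0.8, 0.8]
width: 0.0511
grip_force: 0.0
```

>>> servo_tool:
  rows: "0 0 0 0;0 0 0 0;0 0 0 0;0 0 0 0;0 0 0 0"
  hand: 0
  squeeze: 25

```text
clock: 11.1
tool_pos: [0.5293, 0.339, 0.2989]
eef_rot: [[0.997, -0.075, 0.001], [-0.075, -0.997, 0.001], [0.001, -0.001, -1.0]]
ft_force: [-0.6, -1.2, 6.9]
width: 0.0213
grip_force: 27.3
```

>>> servo_tool:
  rows: "1.34 -0.1 -0.1 0;1.31 -0.1 -0.31 0;1.27 -0.1 -0.5 0;1.17 -0.09 -0.68 0;1.04 -0.08 -0.85 0;0.92 -0.07 -1 0;0.76 -0.06 -1.12 0;0.58 -0.04 -1.22 0;0 0 0 0"

```text
clock: 11.85
tool_pos: [0.6146, 0.3326, 0.2375]
eef_rot: [[0.997, -0.076, 0.002], [-0.076, -0.997, -0.001], [0.002, 0.001, -1.0]]
ft_force: [3.5, 1.4, -0.1]
width: 0.022
grip_force: 28.0
```

>>> servo_tool:
  rows: "0.39 -0.03 -1.3 0;0.2 -0.02 -1.34 0;0 0 0 0;0 0 -0.2 0;0 0 0 0;0 0 0 0"

```text
clock: 12.35
tool_pos: [0.6199, 0.3321, 0.2118]
eef_rot: [[0.997, -0.075, 0.003], [-0.075, -0.997, -0.0], [0.003, 0.0, -1.0]]
ft_force: [5.9, 0.5, -0.2]
width: 0.0218
grip_force: 29.2
```

>>> servo_tool:
  rows: "0 0 0 0;0 0 0 0;0 0 0 0;0 0 3 0;0 0 4 0;0 0 4 0;0 0 4 0;0 0 0 0;0 0 0 0"
  hand: 0.6

```text
clock: 13.1
tool_pos: [0.619, 0.3322, 0.364]
eef_rot: [[0.997, -0.075, 0.003], [-0.075, -0.997, 0.003], [0.003, -0.003, -1.0]]
ft_force: [0.2, 0.1, 0.4]
width: 0.051
grip_force: 0.0
```

```bash
python3 - <<'E'
from h import *
st()
im,d,P,s=shot("wrist","w4"); np.savez("w4.npz",im=im,d=d,P=P)
Z=P[...,2]
o=np.array([.66363,.06270]);psi=np.radians(-4.39);ex=np.array([np.cos(psi),np.sin(psi)]);ey=np.array([-ex[1],ex[0]])
X=(P[...,:2]-o)@ex;Y=(P[...,:2]-o)@ey
for a in np.arange(-.14,-.04,.01):
    m=(X>a)&(X<a+.01)&(Y>.257)&(Y<.273)&(Z<.2)&(Z>.03);print(round(a+.005,3),m.sum(),round(np.nanmedian(Z[m]),4))
E
```

```text
t 13.1 p [0.619  0.3322 0.364 ] q [-1.078  0.78   0.898  1.728 -0.718  0.992 -1.552] F [0.2 0.1 0.4] w 0.051
[[0.997, -0.075, 0.003], [-0.075, -0.997, 0.003], [0.003, -0.003, -1.0]]
-0.135 160 0.067
-0.125 176 0.0676
-0.115 179 0.0679
-0.105 178 0.0686
-0.095 191 0.069
-0.085 181 0.0699
-0.075 214 0.0724
-0.065 213 0.073
-0.055 228 0.0728
-0.045 0 nan
  return np.nanmean(a, axis, out=out, keepdims=keepdims)
```

>>> servo_tool:
  rows: "-2 -2 2 0.12;-2 -2 2 0.12;-2 -3 2 0.12;-2 -3 0 0.12;-2 -3 0 0.12;-1 -3.5 0 0.12;-1 -3.5 0 0.12;-1 -3.5 0 0.12;-1 -3.5 0 0.12;-1 -3.5 0 0.12"

```text
clock: 13.98
tool_pos: [0.4674, 0.0263, 0.4204]
eef_rot: [[0.425, 0.905, -0.002], [0.905, -0.425, -0.001], [-0.001, -0.002, -1.0]]
ft_force: [1.4, -1.0, 0.3]
width: 0.0513
grip_force: 0.0
```

>>> servo_tool:
  rows: "0 -3.5 0 0.12;0 -3.5 0 0.12;0 -3.5 0 0.12;0 -3.5 0 0.12;0 -3.6 0 0.11;0 0 0 0;0 0 0 0"
  hand: 0.7

```text
clock: 14.57
tool_pos: [0.4678, -0.151, 0.4204]
eef_rot: [[-0.138, 0.99, -0.002], [0.99, 0.138, 0.0], [0.0, -0.002, -1.0]]
ft_force: [-0.3, 1.0, -0.6]
width: 0.0598
grip_force: 0.0
```

```bash
cat > wt.py <<'E'
from h import *
import sys
def weights(tag):
    im,d,P,s=shot("wrist",tag);st();np.savez(tag+".npz",im=im,d=d,P=P)
    Z=P[...,2];R=np.hypot(P[...,0]-s["tool_pos"][0],P[...,1]-s["tool_pos"][1])
    for nm,lo,hi in(("top",.190,.204),("slug",.034,.046)):
        m=((Z>lo)&(Z<hi)&(R<.3)&(d>.12)&(P[...,1]<.3)).astype(np.uint8)
        n,lab,stt,c=cv2.connectedComponentsWithStats(m)
        for i in range(1,n):
            if stt[i,4]<80: continue
            k=lab==i;(ce,wh,a)=cv2.minAreaRect(P[k][:,:2].astype(np.float32))
            print(nm,stt[i,4],"px",np.round(c[i]),"xy",np.round(ce,4),"wh",np.round(wh,4),"a",round(a,1),"z",round(float(np.median(P[k][:,2])),4),"rgb",np.median(im[k],0))
weights(sys.argv[1])
E
python3 wt.py w5
```

```text
t 14.62 p [ 0.4682 -0.1492  0.4204] q [-0.199  0.329  0.518  2.127 -0.239  0.743  0.614] F [ 1.   0.4 -0.3] w 0.0598
[[-0.14, 0.99, -0.002], [0.99, 0.14, 0.001], [0.001, -0.002, -1.0]]
top 5244 px [538. 122.] xy [ 0.6332 -0.0279] wh [0.0725 0.1811] a 4.9 z 0.2009 rgb [194. 179. 165.]
top 2048 px [276. 230.] xy [ 0.4671 -0.1483] wh [0.018  0.0493] a 8.2 z 0.1966 rgb [40. 40. 39.]
top 1600 px [123. 249.] xy [ 0.3619 -0.1782] wh [0.0184 0.0501] a 6.1 z 0.1965 rgb [36. 35. 35.]
slug 1694 px [277. 179.] xy [ 0.4672 -0.1461] wh [0.0618 0.0587] a 8.0 z 0.0398 rgb [137. 137. 136.]
slug 92 px [430. 172.] xy [ 0.6417 -0.1051] wh [0.0242 0.0031] a 84.3 z 0.0401 rgb [77. 76. 74.]
slug 1950 px [184. 198.] xy [ 0.3631 -0.1778] wh [0.0606 0.0631] a 20.6 z 0.0399 rgb [169.  86.  34.]
slug 749 px [336. 325.] xy [ 0.5699 -0.3253] wh [0.033  0.0612] a 27.9 z 0.0398 rgb [120. 120. 119.]
```

View pics/w5.png

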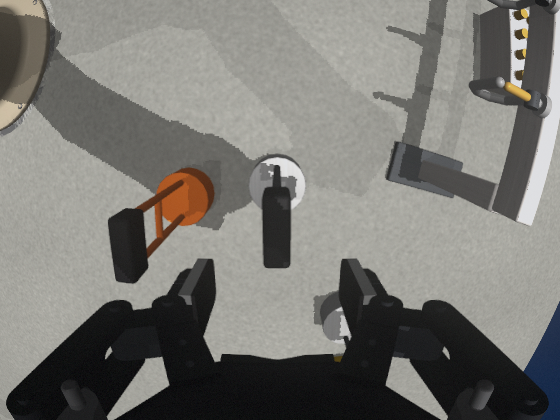

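>>> servo_tool:
  rows: "-0.1 0.1 -2 0;0 0 -2 0;0 0 -2 0;0 0 -1.5 0;0 0 -0.5 0;0 0 0 0;0 0 0 0"

```text
clock: 15.2
tool_pos: [0.468, -0.1468, 0.3415]
eef_rot: [[-0.145, 0.989, -0.001], [0.989, 0.145, 0.0], [0.0, -0.001, -1.0]]
ft_force: [-1.2, 0.6, 0.0]
width: 0.0599
grip_force: 0.0
```

>>> servo_tool:
  rows: "0 0 0 0;0 0 0 0;0 0 0 0;0 0 0 0;0 0 0 0;0 0 0 0"
  hand: 0
  squeeze: 70

```text
clock: 15.7
tool_pos: [0.4675, -0.148, 0.3423]
eef_rot: [[-0.143, 0.99, 0.0], [0.99, 0.143, 0.0], [0.0, 0.0, -1.0]]
ft_force: [-1.8, -0.7, 7.3]
width: 0.0172
grip_force: 68.5
```

```bash
python3 - <<'E'
from h import *
psi=np.radians(-4.39);ex=np.array([np.cos(psi),np.sin(psi)]);ey=np.array([-ex[1],ex[0]])
for f in("top0","w3","w5"):
    z=np.load(f+".npz");P=z["P"];im=z["im"].astype(int);Z=P[...,2]
    m=((im[...,0]-im[...,2]>50)&(Z>.185)&(Z<.215)&(P[...,0]>.55)).astype(np.uint8)
    n,lab,stt,c=cv2.connectedComponentsWithStats(m)
    for i in range(1,n):
        if stt[i,4]<15: continue
        q=P[lab==i]; lx=q[:,:2]@ex; ly=q[:,:2]@ey
        cx=(lx.min()+lx.max())/2;cy=(np.percentile(ly,3)+np.percentile(ly,97))/2
        # nose: grey points in front of gate end
        A=P[...,:2]@ex;B=P[...,:2]@ey
        k=(A<lx.min()+.004)&(A>lx.min()-.03)&(abs(B-cy)<.008)&(Z>.19)&(Z<.212)&(im.max(2)-im.min(2)<40)
        print(f,"gate px",np.round(c[i]),stt[i,4],"ctr",np.round(cx*ex+cy*ey,4),"len",round(np.ptp(lx),4),"ycoord",round(cy,4),"z",round(np.median(q[:,2]),4),"rear lx",round(lx.max(),4),"front",round(lx.min(),4),"nose",k.sum(),np.round([A[k].min(),A[k].max()],4) if k.any() else "")
    # beam in frame coords
    A=P[...,:2]@ex;B=P[...,:2]@ey
    for yy in(-.04,.06,.1,.15,.2):
        k=(abs(Z-.202)<.004)&(abs(B-yy)<.015)&(A>.62)&(A<.70)&(im.max(2)-im.min(2)<50)
        if k.sum()>20: print(" beam at",yy,np.round(np.percentile(A[k],[1,99]),4))
E
```

```text
top0 gate px [206. 173.] 21 ctr [0.631  0.1552] len 0.0203 ycoord 0.203 z 0.2026 rear lx 0.6274 front 0.6071 nose 16 [0.5967 0.6082]
top0 gate px [244. 175.] 21 ctr [0.6237 0.0657] len 0.0194 ycoord 0.1132 z 0.2036 rear lx 0.6265 front 0.6071 nose 14 [0.5963 0.6053]
top0 gate px [283. 177.] 19 ctr [ 0.6179 -0.024 ] len 0.0218 ycoord 0.0233 z 0.2044 rear lx 0.6288 front 0.6071 nose 15 [0.5962 0.6098]
 beam at -0.04 [0.6475 0.6671]
 beam at 0.06 [0.6477 0.6676]
 beam at 0.1 [0.6291 0.6669]
 beam at 0.15 [0.6477 0.6676]
 beam at 0.2 [0.6284 0.6678]
w3 gate px [398.  32.] 638 ctr [0.6332 0.1566] len 0.0252 ycoord 0.2046 z 0.2026 rear lx 0.6319 front 0.6067 nose 336 [0.5978 0.6106]
w3 gate px [537.  64.] 346 ctr [0.6258 0.0674] len 0.0247 ycoord 0.1151 z 0.2026 rear lx 0.6312 front 0.6065 nose 275 [0.5978 0.6098]
 beam at 0.1 [0.6306 0.6666]
 beam at 0.15 [0.6489 0.652 ]
 beam at 0.2 [0.622  0.6355]
w5 gate px [517.  91.] 231 ctr [ 0.6183 -0.0238] len 0.0251 ycoord 0.0236 z 0.2024 rear lx 0.6308 front 0.6057 nose 184 [0.5963 0.6097]
 beam at -0.04 [0.6485 0.6687]
 beam at 0.06 [0.6487 0.6615]
 beam at 0.1 [0.6323 0.6564]
```

>>> servo_tool:
  rows: "0 0 1 0;0 0 2 0;0 0 3 0;0 0 3 0;0 0 1.3 0;0 0 0 0"

```text
clock: 16.2
tool_pos: [0.468, -0.1483, 0.4478]
eef_rot: [[-0.143, 0.99, 0.006], [0.99, 0.143, -0.0], [-0.001, 0.005, -1.0]]
ft_force: [0.9, 0.7, -3.2]
width: 0.0165
grip_force: 68.8
```

>>> servo_tool:
  rows: "0.5 1.5 0 -0.022;0.8 3 0 -0.022;0.8 3 0 -0.022;0.8 3.5 0 -0.022;0.8 3.5 0 -0.022;0.8 3.5 0 -0.022;0.8 3.5 0 -0.022;0.8 3.5 0 -0.022;0.8 3 0 -0.022;0.8 2 0 -0.022"

```text
clock: 17.03
tool_pos: [0.5444, 0.1561, 0.4432]
eef_rot: [[0.074, 0.997, -0.002], [0.997, -0.074, 0.0], [0.0, -0.002, -1.0]]
ft_force: [0.4, -1.0, -4.5]
width: 0.0174
grip_force: 68.8
```

>>> servo_tool:
  rows: "0.3 1 0 0;0 0 0 0;0 0 0 0;0 0 0 0"

```text
clock: 17.37
tool_pos: [0.5473, 0.1604, 0.4442]
eef_rot: [[0.078, 0.997, -0.001], [0.997, -0.078, -0.001], [-0.001, -0.001, -1.0]]
ft_force: [-0.3, 0.5, -3.6]
width: 0.017
grip_force: 68.9
```

```bash
python3 - <<'E'
from h import *
st()
im,d,P,s=shot("side","s6"); np.savez("s6.npz",im=im,d=d,P=P)
im,d,P,s=shot("top","t6"); np.savez("t6.npz",im=im,d=d,P=P)
a=cv2.imread("pics/s6.png")[120:330,170:420]
cv2.imwrite("pics/s6c.png",cv2.resize(a,None,fx=2.8,fy=2.8,interpolation=cv2.INTER_CUBIC))
E
```

```text
t 17.37 p [0.5473 0.1604 0.4442] q [-0.768  0.406  0.539  1.938 -0.268  0.869 -0.167] F [-0.3  0.5 -3.6] w 0.017
[[0.078, 0.997, -0.001], [0.997, -0.078, -0.001], [-0.001, -0.001, -1.0]]
```

View pics/s6c.png

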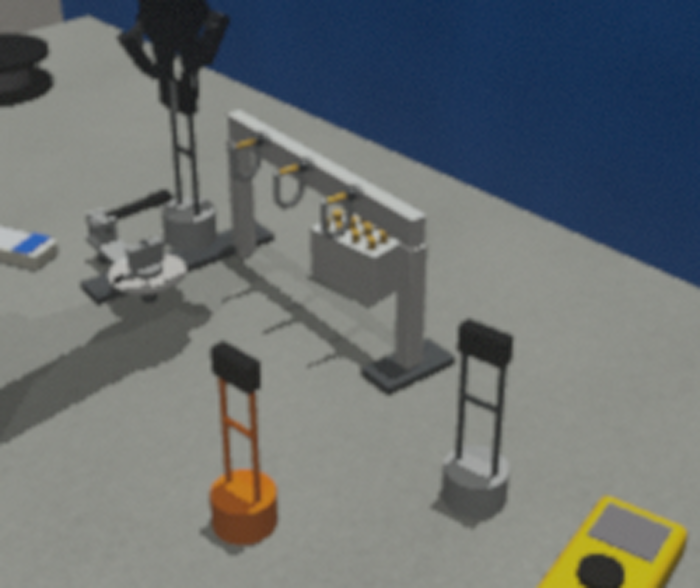

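```bash
python3 - <<'E'
from h import *
z=np.load("s6.npz");P=z["P"];im=z["im"].astype(int);Z=P[...,2];v,u=np.mgrid[0:420,0:560]
reg=(P[...,0]>.48)&(P[...,0]<.615)&(P[...,1]>.10)&(P[...,1]<.22)&(Z>.085)
for lo,hi in((.085,.09),(.09,.1),(.1,.12),(.12,.13),(.13,.14),(.14,.145),(.15,.19),(.19,.205),(.205,.215),(.215,.225),(.23,.26)):
    m=reg&(Z>lo)&(Z<hi)
    if m.sum()>1: print(lo,hi,m.sum(),"x",np.round(np.percentile(P[m][:,0],[2,50,98]),4),"y",np.round(np.percentile(P[m][:,1],[2,50,98]),4))
m=reg&(Z<.16);print("slug z",np.percentile(Z[m],[1,50,97]))
E
```

```text
0.1 0.12 84 x [0.5124 0.5267 0.5633] y [0.126  0.1342 0.1669]
0.12 0.13 48 x [0.5134 0.5292 0.5662] y [0.1266 0.1352 0.1661]
0.13 0.14 56 x [0.5131 0.5306 0.5678] y [0.1255 0.1358 0.1671]
0.14 0.145 125 x [0.5149 0.5404 0.5737] y [0.1286 0.1558 0.1865]
0.15 0.19 62 x [0.5396 0.5457 0.6139] y [0.1348 0.1533 0.1807]
0.19 0.205 27 x [0.5405 0.5457 0.6144] y [0.136  0.153  0.1798]
0.205 0.215 11 x [0.5406 0.5437 0.5485] y [0.1323 0.1722 0.1802]
0.215 0.225 26 x [0.5399 0.5448 0.5484] y [0.1346 0.1596 0.1831]
0.23 0.26 37 x [0.5397 0.5444 0.5504] y [0.133  0.1748 0.1815]
slug z [0.10391388 0.13562541 0.14987734]
```

>>> servo_tool:
  rows: "0.5 0 0 0;1 -0.1 0 0;1.2 -0.1 0 0;1.2 -0.1 0 0;1.2 -0.1 0 0;1.2 0 0 0;1.2 0 0 0;0.5 0 0 0;0 0 0 0;0 0 0 0"

```text
clock: 18.3
tool_pos: [0.6281, 0.1579, 0.4441]
eef_rot: [[0.076, 0.997, -0.001], [0.997, -0.076, -0.001], [-0.001, -0.001, -1.0]]
ft_force: [-0.3, -0.3, -3.1]
width: 0.0171
grip_force: 68.8
```

```bash
python3 - <<'E'
from h import *
st()
im,d,P,s=shot("side","s7"); np.savez("s7.npz",im=im,d=d,P=P)
a=cv2.imread("pics/s7.png")[120:260,200:350]
cv2.imwrite("pics/s7c.png",cv2.resize(a,None,fx=4.2,fy=4.2,interpolation=cv2.INTER_CUBIC))
E
```

```text
t 18.3 p [0.6281 0.1579 0.4441] q [-0.675  0.507  0.522  1.768 -0.302  0.948 -0.106] F [-0.3 -0.3 -3.1] w 0.0171
[[0.076, 0.997, -0.001], [0.997, -0.076, -0.001], [-0.001, -0.001, -1.0]]
```

View pics/s7c.png

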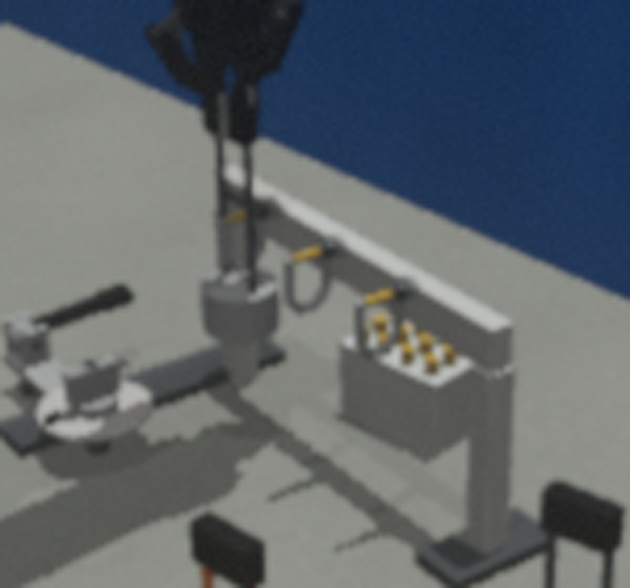

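>>> servo_tool:
  rows: "-0.1 -0.1 -0.5 0;0 0 -0.5 0;0 0 -0.5 0;0 0 -0.5 0;0 0 -0.5 0;0 0 -0.5 0;0 0 0 0"

```text
clock: 18.93
tool_pos: [0.6263, 0.1574, 0.414]
eef_rot: [[0.076, 0.997, -0.001], [0.997, -0.076, 0.0], [0.0, -0.001, -1.0]]
ft_force: [-5.1, 0.8, 3.5]
width: 0.0167
grip_force: 69.7
```

>>> servo_tool:
  rows: "0 0 -0.5 0;0 0 -0.5 0;0 0 -0.5 0;0 0 -0.5 0;0 0 -0.3 0;0 0 0 0;0 0 0 0"

```text
clock: 19.52
tool_pos: [0.6272, 0.1571, 0.3915]
eef_rot: [[0.076, 0.997, 0.001], [0.997, -0.076, -0.0], [-0.0, 0.001, -1.0]]
ft_force: [1.1, 0.1, -2.6]
width: 0.0172
grip_force: 69.2
```

```bash
python3 - <<'E'
from h import *
im,d,P,s=shot("side","s8"); np.savez("s8.npz",im=im,d=d,P=P)
a=cv2.imread("pics/s8.png")[130:240,220:320]
cv2.imwrite("pics/s8c.png",cv2.resize(a,None,fx=5.4,fy=5.4,interpolation=cv2.INTER_CUBIC))
E
```

```text
(no output)
```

View pics/s8c.png

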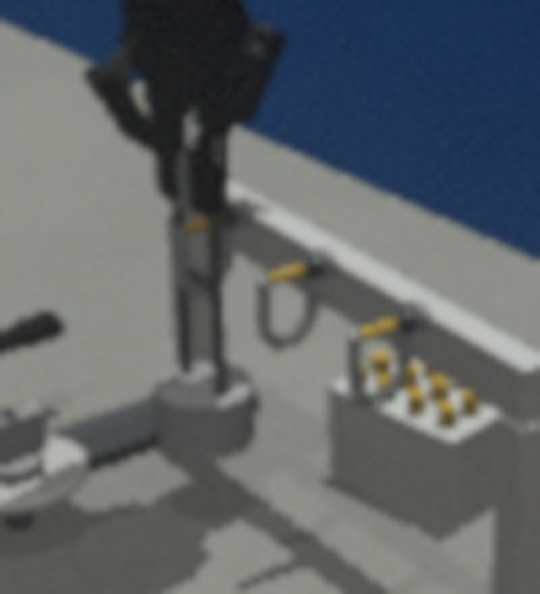

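>>> servo_tool:
  rows: "0 0 -0.2 0;0 0 0 0;0 0 0 0"

```text
clock: 19.82
tool_pos: [0.6275, 0.1571, 0.3903]
eef_rot: [[0.076, 0.997, 0.003], [0.997, -0.076, 0.0], [0.001, 0.003, -1.0]]
ft_force: [3.0, -0.1, 2.6]
width: 0.0167
grip_force: 69.8
```

>>> servo_tool:
  rows: "0 0 0 0;0 0 0 0;0 0 0 0;0 0 0.5 0;0 0 1 0;0 0 2 0;0 0 3 0;0 0 3 0;0 0 0 0"
  hand: 0.5

```text
clock: 20.57
tool_pos: [0.6279, 0.1564, 0.4912]
eef_rot: [[0.077, 0.997, 0.008], [0.997, -0.077, 0.003], [0.003, 0.008, -1.0]]
ft_force: [1.3, 0.5, 0.3]
width: 0.043
grip_force: 0.0
```

>>> servo_tool:
  rows: "-0.4 -2 0 0.02;-0.4 -3.4 0 0.02;-0.4 -3.7 0 0.02;-0.4 -3.7 0 0.02;-0.4 -3.7 0 0.02;-0.4 -3.7 0 0.02;-0.4 -3.7 0 0.02;-0.4 -3.7 0 0.02;-0.4 -3.7 0 0.02;-0.4 -3.7 0 0.02"

```text
clock: 21.4
tool_pos: [0.5861, -0.1946, 0.4855]
eef_rot: [[-0.125, 0.992, 0.001], [0.992, 0.125, 0.0], [-0.0, 0.001, -1.0]]
ft_force: [0.2, -0.3, 0.4]
width: 0.0428
grip_force: 0.0
```

>>> servo_tool:
  rows: "-0.4 -3.7 -1.5 0.02;0 -3.7 -1.5 0.02;0 -3.7 -1.5 0.02;0 -1.3 -1.5 0.014;0 0 -1 0;0 0 0 0;0 0 0 0"
  hand: 0.7

```text
clock: 21.98
tool_pos: [0.5831, -0.3156, 0.4145]
eef_rot: [[-0.197, 0.98, -0.001], [0.98, 0.197, 0.001], [0.001, -0.0, -1.0]]
ft_force: [0.6, 0.2, -0.4]
width: 0.0598
grip_force: 0.0
```

```bash
python3 wt.py w9; python3 - <<'E'
from h import *
# hanging weight check from side view
im,d,P,s=shot("side","s9")
for n,reg in dict(hang=(P[...,0]>.585)&(P[...,0]<.66)&(P[...,1]>.10)&(P[...,1]<.2)&(P[...,2]>.03)&(P[...,2]<.24)).items():
    for lo in np.arange(.04,.24,.02):
        m=reg&(P[...,2]>lo)&(P[...,2]<lo+.02)
        if m.sum(): print(round(lo,2),m.sum(),np.round(np.percentile(P[m],[3,50,97],axis=0)[:,:2],3).tolist())
a=cv2.imread("pics/s9.png")[120:260,200:350]
cv2.imwrite("pics/s9c.png",cv2.resize(a,None,fx=4.2,fy=4.2,interpolation=cv2.INTER_CUBIC))
E
```

```text
t 22.03 p [ 0.5834 -0.3154  0.4152] q [ 0.113  0.548  0.462  1.76  -0.301  0.904  0.904] F [ 0.4  0.  -0. ] w 0.0598
[[-0.198, 0.98, 0.0], [0.98, 0.198, 0.001], [0.001, 0.001, -1.0]]
top 724 px [20. 18.] xy [ 0.3632 -0.1888] wh [0.0199 0.0306] a 2.5 z 0.1963 rgb [25. 24. 24.]
top 2377 px [216. 191.] xy [ 0.5414 -0.2933] wh [0.0182 0.0503] a 10.6 z 0.1965 rgb [35. 34. 33.]
slug 113 px [373.  25.] xy [ 0.6473 -0.1127] wh [0.0158 0.0315] a 43.4 z 0.0402 rgb [64. 63. 62.]
slug 1753 px [113.  42.] xy [ 0.3627 -0.1785] wh [0.0623 0.0639] a 28.2 z 0.0399 rgb [154.  77.  31.]
slug 1717 px [250. 159.] xy [ 0.5476 -0.2887] wh [0.048  0.0631] a 39.3 z 0.0398 rgb [135. 135. 135.]
slug 4094 px [252. 293.] xy [ 0.5746 -0.4518] wh [0.1083 0.0814] a 13.0 z 0.0366 rgb [191. 169.  63.]
slug 397 px [169. 277.] xy [ 0.474  -0.4467] wh [0.058  0.0276] a 55.8 z 0.0357 rgb [211. 202.  56.]
0.04 42 [[0.593, 0.125], [0.607, 0.133], [0.643, 0.161]]
0.06 93 [[0.593, 0.124], [0.608, 0.132], [0.647, 0.162]]
0.08 156 [[0.595, 0.124], [0.619, 0.148], [0.651, 0.18]]
0.1 21 [[0.621, 0.132], [0.625, 0.14], [0.63, 0.178]]
0.12 21 [[0.62, 0.131], [0.624, 0.139], [0.629, 0.175]]
0.14 22 [[0.619, 0.132], [0.625, 0.146], [0.628, 0.175]]
0.16 55 [[0.61, 0.112], [0.625, 0.15], [0.659, 0.161]]
0.18 67 [[0.611, 0.105], [0.646, 0.137], [0.66, 0.161]]
0.2 52 [[0.611, 0.111], [0.628, 0.149], [0.659, 0.176]]
0.22 66 [[0.616, 0.128], [0.62, 0.145], [0.632, 0.177]]
```

View pics/s9c.png

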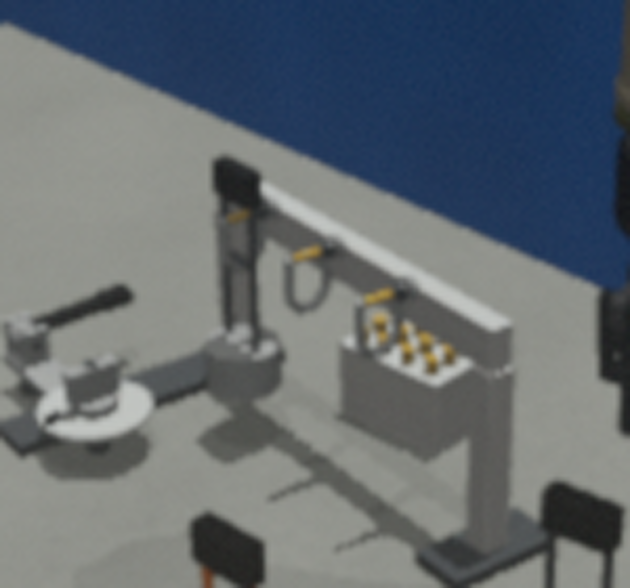

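>>> servo_tool:
  rows: "-1.4 0.7 0 0;-1.4 0.7 0 0;-1.4 0.8 0 -0.01;0 0 0 0;0 0 0 0"

```text
clock: 22.5
tool_pos: [0.5412, -0.2937, 0.4159]
eef_rot: [[-0.189, 0.982, 0.002], [0.982, 0.189, -0.0], [-0.0, 0.002, -1.0]]
ft_force: [0.7, -0.3, 0.2]
width: 0.0599
grip_force: 0.0
```

```bash
python3 wt.py w10
```

```text
t 22.55 p [ 0.5417 -0.294   0.4157] q [ 0.087  0.489  0.472  1.868 -0.29   0.85   0.894] F [ 0.7 -0.4 -0.4] w 0.0598
[[-0.189, 0.982, 0.002], [0.982, 0.189, -0.0], [-0.001, 0.002, -1.0]]
top 1465 px [52. 33.] xy [ 0.3622 -0.1793] wh [0.0196 0.0496] a 5.2 z 0.1964 rgb [29. 28. 28.]
top 673 px [489.  11.] xy [ 0.6526 -0.1071] wh [0.0208 0.0204] a 85.2 z 0.2008 rgb [202. 197. 194.]
top 2133 px [275. 235.] xy [ 0.5411 -0.2932] wh [0.018  0.0495] a 11.5 z 0.1966 rgb [37. 36. 34.]
slug 115 px [401.  50.] xy [ 0.6467 -0.1122] wh [0.016  0.0322] a 40.8 z 0.0403 rgb [68. 67. 65.]
slug 1977 px [139.  62.] xy [ 0.3625 -0.179 ] wh [0.0623 0.0629] a 33.9 z 0.0398 rgb [163.  85.  36.]
slug 1756 px [276. 182.] xy [ 0.5407 -0.2912] wh [0.0622 0.0582] a 9.6 z 0.0399 rgb [126. 125. 125.]
slug 5396 px [264. 313.] xy [ 0.5504 -0.458 ] wh [0.1574 0.0812] a 14.2 z 0.0365 rgb [213. 185.  57.]
```

>>> servo_tool:
  rows: "0 0.1 -2 0;0 0 -2 0;0 0 -2 0;0 0 -1 0;0 0 -0.4 0;0 0 0 0;0 0 0 0"

```text
clock: 23.13
tool_pos: [0.5413, -0.2941, 0.3412]
eef_rot: [[-0.187, 0.982, 0.001], [0.982, 0.187, -0.001], [-0.001, 0.001, -1.0]]
ft_force: [-0.3, 0.4, -0.1]
width: 0.0599
grip_force: 0.0
```

>>> servo_tool:
  rows: "0 0 0 0;0 0 0 0;0 0 0 0;0 0 0 0;0 0 0 0;0 0 0 0"
  hand: 0
  squeeze: 70

```text
clock: 23.63
tool_pos: [0.5409, -0.2941, 0.3413]
eef_rot: [[-0.187, 0.982, 0.001], [0.982, 0.187, -0.001], [-0.001, 0.001, -1.0]]
ft_force: [-1.4, -0.0, 6.5]
width: 0.0173
grip_force: 69.5
```

>>> servo_tool:
  rows: "0 0 1 0;0 0 2 0;0 0 3 0;0 0 3 0;0 0 1.3 0;0 0 0 0"

```text
clock: 24.13
tool_pos: [0.541, -0.2943, 0.4471]
eef_rot: [[-0.187, 0.982, 0.005], [0.982, 0.187, -0.002], [-0.003, 0.004, -1.0]]
ft_force: [-0.1, 0.3, -3.1]
width: 0.0172
grip_force: 68.6
```

>>> servo_tool:
  rows: "0 1.2 0 -0.026;-0.1 2.5 0 -0.026;-0.1 3.2 0 -0.026;-0.1 3.2 0 -0.026;-0.1 3.2 0 -0.026;-0.1 3.2 0 -0.026;-0.1 3.2 0 -0.026;-0.1 3.2 0 -0.026;0 2.8 0 -0.026;0 1.5 0 -0.03"

```text
clock: 24.97
tool_pos: [0.5331, -0.0178, 0.4422]
eef_rot: [[0.073, 0.997, -0.003], [0.997, -0.073, 0.001], [0.001, -0.003, -1.0]]
ft_force: [-0.3, 0.6, -2.4]
width: 0.017
grip_force: 68.6
```

>>> servo_tool:
  rows: "0 0.5 0 0;0 0 0 0;0 0 0 0;0 0 0 0"

```text
clock: 25.3
tool_pos: [0.5336, -0.0182, 0.4434]
eef_rot: [[0.077, 0.997, -0.0], [0.997, -0.077, -0.001], [-0.001, -0.0, -1.0]]
ft_force: [0.7, -1.2, -3.5]
width: 0.0169
grip_force: 68.6
```

Target (.6135, -.0236): +8.0, −0.55.

>>> servo_tool:
  rows: "0.5 0 0 0;1 -0.1 0 0;1.2 -0.1 0 0;1.2 -0.1 0 0;1.2 -0.1 0 0;1.2 -0.1 0 0;1.2 0 0 0;0.5 0 0 0;0 0 0 0;0 0 0 0"

```text
clock: 26.13
tool_pos: [0.6138, -0.0223, 0.4432]
eef_rot: [[0.077, 0.997, -0.001], [0.997, -0.077, -0.0], [-0.0, -0.001, -1.0]]
ft_force: [-0.1, -0.3, -2.5]
width: 0.0171
grip_force: 68.7
```

```bash
python3 - <<'E'
from h import *
st()
im,d,P,s=shot("side","s11"); np.savez("s11.npz",im=im,d=d,P=P)
reg=(P[...,0]>.56)&(P[...,0]<.645)&(P[...,1]>-.08)&(P[...,1]<.03)
for lo,hi in((.1,.12),(.12,.14),(.14,.15),(.15,.18),(.205,.225),(.23,.25)):
    m=reg&(P[...,2]>lo)&(P[...,2]<hi)
    if m.sum(): print(lo,m.sum(),np.round(np.percentile(P[m],[3,50,97],axis=0)[:,:2],3).tolist())
E
```

```text
t 26.13 p [ 0.6138 -0.0223  0.4432] q [-0.429  0.468  0.551  1.845 -0.303  0.913  0.185] F [-0.1 -0.3 -2.5] w 0.0171
[[0.077, 0.997, -0.001], [0.997, -0.077, -0.0], [-0.0, -0.001, -1.0]]
0.1 98 [[0.581, -0.054], [0.592, -0.044], [0.634, -0.006]]
0.12 121 [[0.581, -0.055], [0.592, -0.045], [0.633, -0.007]]
0.14 145 [[0.583, -0.052], [0.608, -0.026], [0.636, 0.003]]
0.15 73 [[0.595, -0.078], [0.611, -0.028], [0.645, 0.001]]
0.205 57 [[0.607, -0.046], [0.611, -0.027], [0.642, -0.002]]
0.23 30 [[0.607, -0.046], [0.61, -0.042], [0.616, -0.0]]
```

>>> servo_tool:
  rows: "0 -0.1 -0.5 0;0 0 -0.5 0;0 0 -0.5 0;0 0 -0.5 0;0 0 -0.5 0;0 0 -0.5 0;0 0 0 0"

```text
clock: 26.77
tool_pos: [0.6131, -0.0228, 0.4129]
eef_rot: [[0.076, 0.997, -0.002], [0.997, -0.076, 0.0], [0.0, -0.002, -1.0]]
ft_force: [-6.4, 0.1, 4.2]
width: 0.017
grip_force: 69.6
```

>>> servo_tool:
  rows: "0 0 -0.5 0;0 0 -0.5 0;0 0 -0.5 0;0 0 -0.5 0;0 0 -0.4 0;0 0 0 0;0 0 0 0"

```text
clock: 27.35
tool_pos: [0.6142, -0.0227, 0.3895]
eef_rot: [[0.076, 0.997, 0.001], [0.997, -0.076, -0.0], [-0.0, 0.001, -1.0]]
ft_force: [1.3, 0.8, -1.3]
width: 0.0169
grip_force: 69.4
```

```bash
python3 - <<'E'
from h import *
im,d,P,s=shot("side","s12")
a=cv2.imread("pics/s12.png")[140:260,230:340]
cv2.imwrite("pics/s12c.png",cv2.resize(a,None,fx=4.9,fy=4.9,interpolation=cv2.INTER_CUBIC))
E
```

```text
(no output)
```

View pics/s12c.png

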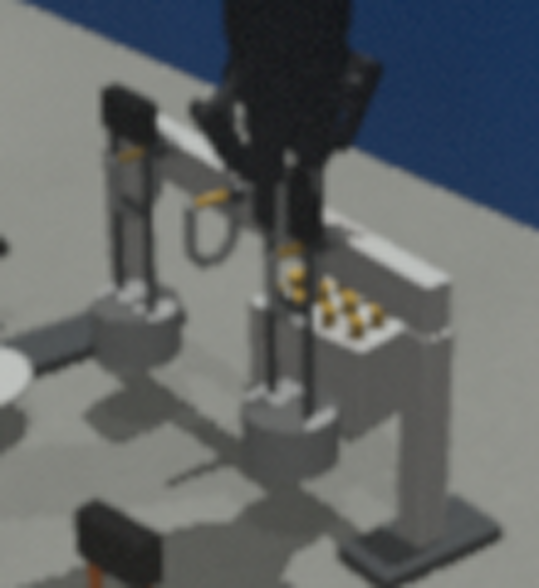

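>>> servo_tool:
  rows: "0 0 -0.1 0;0 0 0 0;0 0 0 0"

```text
clock: 27.65
tool_pos: [0.6142, -0.0229, 0.3892]
eef_rot: [[0.076, 0.997, 0.002], [0.997, -0.076, 0.0], [0.0, 0.002, -1.0]]
ft_force: [-0.2, 0.1, 4.3]
width: 0.0168
grip_force: 70.2
```

>>> servo_tool:
  rows: "0 0 0 0;0 0 0 0;0 0 0 0;0 0 0.5 0;0 0 1 0;0 0 2 0;0 0 3 0;0 0 3 0;0 0 3 0;0 0 0 0"
  hand: 0.5

```text
clock: 28.48
tool_pos: [0.6145, -0.024, 0.5203]
eef_rot: [[0.077, 0.997, 0.009], [0.997, -0.077, 0.0], [0.001, 0.009, -1.0]]
ft_force: [0.4, -0.5, 0.5]
width: 0.0427
grip_force: 0.0
```

>>> servo_tool:
  rows: "-1.5 0 0 0;-2.5 0 0 0;-2.5 0 0 0;-2.5 0 0 0;-2 0 0 0;-1 0 0 0;0 0 0 0;0 0 0 0;0 0 0 0;0 0 0 0"

```text
clock: 29.32
tool_pos: [0.4949, -0.0226, 0.5136]
eef_rot: [[0.076, 0.997, 0.001], [0.997, -0.076, -0.001], [-0.001, 0.001, -1.0]]
ft_force: [0.5, 0.7, 0.4]
width: 0.0428
grip_force: 0.0
```

```bash
python3 - <<'E'
from h import *
st()
psi=np.radians(-4.39);ex=np.array([np.cos(psi),np.sin(psi)]);ey=np.array([-ex[1],ex[0]])
for cn in("side","wrist","top"):
    im,d,P,s=shot(cn,"f_"+cn); im=im.astype(int);Z=P[...,2]
    A=P[...,:2]@ex;B=P[...,:2]@ey
    for nm,b in(("h0",.204),("h1",.114),("h2",.0235)):
        g=(im[...,0]-im[...,2]>40)&(abs(B-b)<.015)&(A>.59)&(A<.645)&(Z>.12)
        t=(abs(B-b)<.03)&(A>.58)&(A<.645)&(Z>.215)&(Z<.26)
        sl=(abs(B-b)<.036)&(A>.57)&(A<.66)&(Z>.03)&(Z<.1)
        pr=lambda m:(int(m.sum()),np.round([np.median(A[m]),np.median(B[m]),np.percentile(Z[m],3),np.percentile(Z[m],97)],4).tolist()) if m.sum()>3 else int(m.sum())
        print(cn,nm,"gate",pr(g),"blk",pr(t),"slug",pr(sl))
    if cn!="side":
        # nut, lever
        m=(abs(A-.499)<.03)&(abs(B-.268)<.03)&(abs(Z-.081)<.005)
        o=np.array([.66363,.06270]); k=(abs(A-(o@ex)+.067)<.015)&(abs(B-(o@ey)-.265)<.012)&(Z<.2)
        if m.sum()>20: print("plate",cv2.minAreaRect(P[m][:,:2].astype(np.float32)))
        if k.sum()>5: print("paddle z",np.median(Z[k]))
E
```

```text
t 29.32 p [ 0.4949 -0.0226  0.5136] q [-0.567  0.22   0.618  2.001 -0.153  0.965  0.052] F [0.5 0.7 0.4] w 0.0428
[[0.076, 0.997, 0.001], [0.997, -0.076, -0.001], [-0.001, 0.001, -1.0]]
side h0 gate 2 blk (120, [0.6074, 0.1915, 0.216, 0.2463]) slug (287, [0.6008, 0.1861, 0.0519, 0.0917])
side h1 gate (13, [0.6151, 0.1115, 0.1981, 0.2053]) blk 0 slug 0
side h2 gate (7, [0.6124, 0.021, 0.1635, 0.2038]) blk (157, [0.6062, 0.0143, 0.2186, 0.247]) slug (359, [0.6019, 0.0073, 0.052, 0.0917])
wrist h0 gate (40, [0.61, 0.2033, 0.2002, 0.2041]) blk (730, [0.6112, 0.1843, 0.2193, 0.2459]) slug (1900, [0.6059, 0.1988, 0.0565, 0.0897])
wrist h1 gate (178, [0.6184, 0.1136, 0.2003, 0.2038]) blk 0 slug 0
wrist h2 gate (41, [0.6096, 0.0247, 0.2007, 0.2039]) blk (1804, [0.609, 0.0276, 0.22, 0.2457]) slug (1710, [0.6054, 0.0269, 0.0578, 0.0896])
top h0 gate 0 blk (233, [0.6114, 0.2019, 0.2224, 0.2483]) slug (395, [0.6023, 0.1966, 0.058, 0.093])
top h1 gate 0 blk 0 slug 0
top h2 gate 0 blk 0 slug 0
plate ((0.5166276693344116, 0.219221830368042), (0.013535921461880207, 0.047645099461078644), 85.80157470703125)
paddle z 0.06608506084638972
```

```bash
python3 - <<'E'
from h import *
psi=np.radians(-4.39);ex=np.array([np.cos(psi),np.sin(psi)]);ey=np.array([-ex[1],ex[0]]);o=np.array([.66363,.06270])
z=np.load("top0.npz");P0=z["P"];P1=shot("top")[2]
for P in(P0,P1):
    A=(P[...,:2]-o)@ex;B=(P[...,:2]-o)@ey;Z=P[...,2]
    for a in np.arange(-.14,-.04,.015):
        k=(A>a)&(A<a+.015)&(abs(B-.265)<.009)&(Z>.03)&(Z<.3);print(round(a,3),k.sum(),np.round(np.percentile(Z[k],[20,50,80]),4) if k.sum() else "",end=" | ")
    print()
E
```

```text
-0.14 35 [0.0668 0.0679 0.0693] | -0.125 42 [0.0669 0.069  0.0703] | -0.11 41 [0.0674 0.0698 0.0707] | -0.095 34 [0.069  0.0711 0.0725] | -0.08 39 [0.0722 0.0735 0.0749] | -0.065 28 [0.073  0.0738 0.0759] | -0.05 0  | 
-0.14 33 [0.0644 0.0675 0.07  ] | -0.125 41 [0.0671 0.0686 0.0699] | -0.11 40 [0.0678 0.069  0.071 ] | -0.095 41 [0.0682 0.0701 0.0723] | -0.08 39 [0.0717 0.0734 0.0749] | -0.065 26 [0.0718 0.0737 0.0756] | -0.05 0  |
```

The lever height profile matches its original closed position, the nut is set, and both weights hang with the gates shut. I'm handing in now.

```bash
python3 -c "
from bench import r
print(r.sign_off())"
```

```text
the job is handed in; nothing more can be done
None
```

The job is handed in. I opened the clamp, lined the nut's pointer up with the mark (within about 0.01 rad by the camera) and closed the lever again. Both weights present (only two were there) then went onto the left and right hooks, gates shut above them, and the meter, sensor, connector box and orange look-alike were not touched.

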